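Leak-test spray-gun cups on a hand-pumped vacuum manifold

TASK

Leak-test the spray-gun cups on the bench: stand every cup upright with its tapered neck fully home in a port of the manifold (any port), then push the red vent cap fully down, and only then pump, giving the pump lever exactly two full strokes for each cup on the manifold (let it come right up after each stroke; the counter dial moves one mark a stroke). Finish by pulling the vent cap fully up again, leaving the cups seated and the lever up; do not pump with the vent open and do not knock over the hardener tin or the mixing cup.

Things in the scene. Friction and masses are not known exactly. Their poses are not given: they have to be found in the camera images.
- cup_blue: gun cup, blue plastic body on a grey steel tapered neck, white lid, round, 95 mm tall: neck 44 mm across at its flat foot widening to 58 mm at 36 mm height, then a straight body 54 mm across up to the top (grip it there, 45 to 90 mm above the foot); 0.22 kg, heavy at the foot; starts standing on the bench. Origin: centre of the foot; z up along its axis. Absent in some runs.
- cup_green: gun cup, green plastic body on a grey steel tapered neck, white lid, round, 95 mm tall: neck 44 mm across at its flat foot widening to 58 mm at 36 mm height, then a straight body 54 mm across up to the top (grip it there, 45 to 90 mm above the foot); 0.22 kg, heavy at the foot; starts standing on the bench. Origin: centre of the foot; z up along its axis. Absent in some runs.
- cup_yellow: gun cup, yellow plastic body on a grey steel tapered neck, white lid, round, 95 mm tall: neck 44 mm across at its flat foot widening to 58 mm at 36 mm height, then a straight body 54 mm across up to the top (grip it there, 45 to 90 mm above the foot); 0.22 kg, heavy at the foot; starts standing on the bench. Origin: centre of the foot; z up along its axis. Absent in some runs.
- cup_orange: gun cup, orange plastic body on a grey steel tapered neck, white lid, round, 95 mm tall: neck 44 mm across at its flat foot widening to 58 mm at 36 mm height, then a straight body 54 mm across up to the top (grip it there, 45 to 90 mm above the foot); 0.22 kg, heavy at the foot; starts standing on the bench. Origin: centre of the foot; z up along its axis. Absent in some runs.
- manifold: fixed aluminium bar 95 x 400 mm, 30 mm high, carrying four steel ports in a row along its y axis (85 mm apart) and the red vent cap at its -y end, 75 mm from the nearest port. Origin: under the bar near its middle, on the bench, below the line of ports; z up, y along the row.
- port1 (a point): centre of the mouth of tapered port 1, an upright steel funnel-shaped socket; mouth 64 mm above the bench, 55.6 mm inside diameter, narrowing to 42.4 mm at its bottom 34 mm lower; outer diameter 64 mm at the mouth. A seated cup rests on the taper with its foot 30 mm below this point, so that its top is 65 mm above it. z up; x and y as for the manifold.
- port2 (a point): centre of the mouth of tapered port 2, an upright steel funnel-shaped socket; mouth 64 mm above the bench, 55.6 mm inside diameter, narrowing to 42.4 mm at its bottom 34 mm lower; outer diameter 64 mm at the mouth. A seated cup rests on the taper with its foot 30 mm below this point, so that its top is 65 mm above it. z up; x and y as for the manifold.
- port3 (a point): centre of the mouth of tapered port 3, an upright steel funnel-shaped socket; mouth 64 mm above the bench, 55.6 mm inside diameter, narrowing to 42.4 mm at its bottom 34 mm lower; outer diameter 64 mm at the mouth. A seated cup rests on the taper with its foot 30 mm below this point, so that its top is 65 mm above it. z up; x and y as for the manifold.
- port4 (a point): centre of the mouth of tapered port 4, an upright steel funnel-shaped socket; mouth 64 mm above the bench, 55.6 mm inside diameter, narrowing to 42.4 mm at its bottom 34 mm lower; outer diameter 64 mm at the mouth. A seated cup rests on the taper with its foot 30 mm below this point, so that its top is 65 mm above it. z up; x and y as for the manifold.
- vent_top (a point): centre of the top face of the red vent cap, an upright cylinder 30 mm across and 27 mm tall that slides straight up and down; pushed fully down its underside is 6 mm above the manifold bar (top face 63 mm above the bench).
- vent (a joint): height of the vent cap in m: 0 fully down (closed), 0.016 fully up (open). It stays where it is left; about 5 N moves it. It starts up.
- pump: fixed grey hand vacuum pump, housing 125 x 125 x 80 mm with the counter dial on its top and the lever's pivot 100 mm above the bench. Origin: underside, on the bench, below the lever's pivot but 35 mm to its +y side; the lever reaches out to -x of this frame.
- lever_pad (a point): centre of the top face of the lever's black pad, 34 x 34 mm, 135 mm to the -x side of the pivot. At rest it is about 146 mm above the bench; a full stroke pushes it down about 60 mm, nearly straight down (within 10 mm sideways). Lever and pad are free below.
- lever (a joint): lever angle in rad: 0 at rest (up), 0.45 at the bottom stop. Sprung: about 4 N on the pad at the start of the stroke, 8 N at the bottom, slightly more if pressed fast; it rises by itself when let go. A stroke counts when it passes about 0.38 and the lever then comes back below 0.05.
- dial (a joint): stroke counter: angle of the white disc with the red pointer, in rad, 0 at the start. Every full stroke turns it 0.524 rad (30 degrees, one mark) anticlockwise seen from above, through a ratchet; it never turns back. The coloured marks round it are white (0), blue (2), green (4), yellow (6) and red (8); the odd ones and 10 are grey.
- dial_center (a point): centre of the counter dial on top of the pump, 84 mm above the bench; the dial is 68 mm across.
- hardener_tin: white tin with a green stripe and a conical white spout, 86 mm across, 170 mm tall, 0.8 kg. Origin: centre of its foot. Bystander.
- mixing_cup: open clear plastic mixing cup, 84 mm across the rim, 95 mm tall. Origin: centre of its foot. Bystander.

How it is judged:
By the outcome, as a careful person would: the job done as asked, in the order asked, and still so for the second after the job is handed in, with the robot touching nothing.
Of cup_blue, cup_green, cup_yellow, cup_orange only 3 to 4 are there at a start; the rules pass over those that are not, and their reading is None.
At some moment in a run one of cup_blue, cup_green, cup_yellow, cup_orange may be knocked a few centimetres aside while the robot is not near it.
Once in a run the grip may slacken for a moment while it holds something.
It also fails if it takes over 210 s, if anything falls off the work surface, if the arm or the gripper's body presses on something with over 40 N, if the wrist force passes 120 N, or if a joint passes its speed limit or range.

ROBOT

A 7-joint arm with a two-finger parallel gripper is mounted at the origin on the work surface. World frame = base frame: x ahead of the robot, y to its left, z up, the work surface at z = 0. Lengths are in mm, angles in rad, forces in N, time in s.
With the tool pointing down it reaches from about 400 to 875 mm from the base axis. Payload 4.4 kg.
Tool frame: the origin (TCP) lies at the very end of the fingers, on their centre line; the grasp point (between the pads) lies 19 mm behind it (ctrl.grip_point_offset is the distance from the TCP to the grasp point, in mm); z points along the fingers, y is the line along which they close (so a half turn about z gives the same grasp; the last joint's range is limited). The gripper opens to 85 mm and grips with 20 to 120 N. Pads are 22 mm wide; open, the fingers measure 114 mm over their backs; the gripper's body (76 mm by 85 mm) begins 54 mm behind the grasp point. The pads swing forward as they close: fully open they stand 13 mm farther back than shut.
Start: joints at [-1.385, 0.628, 0.038, 1.517, -0.027, 0.996, -0.02], TCP at [161.921, 629.523, 231.313] pointing down, gripper open.
Joint ranges: [-3.06, 3.06], [-0.37, 2.12], [-1.25, 1.32], [0.18, 2.47], [-1.1, 4.24], [0.23, 1.98], [-2.94, 2.94]. Speed limits (rad/s): [2.57, 2.57, 3.14, 3.14, 3.14, 3.14, 3.14].

INTERFACE

Orientations are given as [roll, pitch, yaw] about the fixed x, y, z axes, in that order (R = Rz(yaw) Ry(pitch) Rx(roll)).
In Python, from cell import ctrl gives the robot as it stands.
- The arm moves only by the tool jog_arm, never from a script. Its argument "increments" is one flat list of numbers, 7 for each row, row after row: the finger opening in cm, from 0 to 8.54, then the shift along the tool's x, y, z in cm, then the turn, a rotation vector about the tool's x, y, z in degrees. In form: [fingers, x, y, z, rx, ry, rz, fingers, x, y, z, rx, ry, rz, ...]. A call has 1 to 20 rows; each row is the pose to reach, as a shift and turn from the pose commanded when the call began, along the tool's axes at that moment; what a row does not reach only later rows make up. A row lasts 1/10 s, in which the tool goes at most 50 mm and 8.59 degrees, less where a joint would pass 70% of its speed; a pose out of reach is approached as far as the arm can. A call with a gripper value outside its range is refused whole. The fingers move at their own pace and stop on an object; the grip force is fixed at half the most. Time passes only in rows, so rows that repeat a pose let the fingers close. It gives the time, the measured TCP pose, the force, the opening and the grip force at its end, in the units of the state.
- ctrl.read_state(): the state, without advancing time (a new reading comes with each control period).
- ctrl.get_image(name): name is "side" or "top" or "wrist"; returns the picture (480x640x3 uint8, red, green, blue); there is no depth.
- ctrl.camera_params(name): a dict with "fx", "fy", "cx", "cy" (pixels), "extrinsics" (4x4, takes a point from world to camera coordinates). Camera axes: x right, y down, z forward; pixel columns grow to the right and rows downward; lengths in mm; the calibration is good to about 2 mm. A picture is of the moment at which its call begins: read the wrist's pose just before it. camera_params takes no time and is no camera call; for the wrist camera it gives the pose at the moment of the call.
- ctrl.finish_job(): hands the job in; it is judged then, once.
The state is a dict: "clock": time; "qpos": joint angles; "qd": joint speeds; "tau": joint torques, N m; "eef_pos": TCP position; "tool_rot": TCP orientation; "force": force on the tool from outside, world axes, zero at the start; "torque": the same for the moment, N m; "width": finger opening in mm; "gripper_force": force on a finger pad.
Only numpy, scipy, OpenCV 4.12 (cv2) and the standard library are available. Lean on these libraries where they do the work, as an engineer would, in place of code of your own. Each camera call takes 0.05 s, during which the arm holds its last target. There are 200 camera calls.

## Working session

There is one attempt and no reset: what is moved stays moved. The work goes in short steps, Python scripts to look and compute and a tool call to move; the robot and the scene stay as the last step left them, time stands still between calls to the robot, and variables do not carry over. Pictures are saved under pics/ and viewed, at most 14 in all, crops included, and the job is handed in when it is done.

Besides the shell and the picture viewer there is one more tool, called after "Request:" in YAML: its name, and indented under it one key for each argument. jog_arm: Moves the arm, as the interface text tells. Its arguments: {"type":"object","properties":{"increments":{"type":"array","items":{"type":"number"}}},"required":["increments"]}

```bash
mkdir -p pics; ls; python3 - <<'E'
from cell import ctrl
import cv2,numpy as np
np.set_printoptions(precision=3,suppress=True)
for n in ["top","side"]:
    p=ctrl.camera_params(n);print(n,{k:np.array(v) for k,v in p.items()})
    cv2.imwrite(f"pics/{n}0.png",ctrl.get_image(n)[:,:,::-1])
print(ctrl.read_state())
E
```

```text
pics
top {'fx': array(491.99), 'fy': array(491.99), 'cx': array(326.678), 'cy': array(231.064), 'extrinsics': array([[  0.   ,  -1.   ,   0.006,  72.843],
       [ -0.981,  -0.001,  -0.195, 590.893],
       [  0.195,  -0.005,  -0.981, 957.965],
       [  0.   ,   0.   ,   0.   ,   1.   ]])}
side {'fx': array(517.066), 'fy': array(517.066), 'cx': array(322.709), 'cy': array(238.035), 'extrinsics': array([[   0.998,   -0.066,    0.013, -582.788],
       [  -0.037,   -0.699,   -0.715,  160.194],
       [   0.057,    0.712,   -0.699,  988.764],
       [   0.   ,    0.   ,    0.   ,    1.   ]])}
{'clock': 0.1, 'qpos': array([-1.385,  0.629,  0.038,  1.518, -0.027,  0.996, -0.02 ]), 'qd': array([ 0.001, -0.003,  0.   , -0.002, -0.001, -0.   ,  0.001]), 'tau': array([  0.003, -56.453,   1.23 , -19.397,   0.011,   0.005,  -0.   ]), 'eef_pos': array([161.773, 628.961, 230.478]), 'tool_rot': array([-3.14,  0.  ,  2.89]), 'force': array([-0.943, -0.166,  0.316]), 'torque': array([-0.048, -0.031,  0.014]), 'gripper_force': 0.0, 'width': 85.24818525430686}
```

View pics/top0.png

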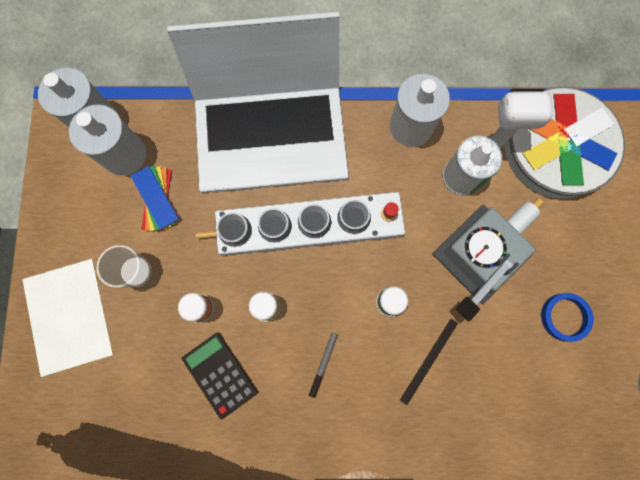

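View pics/side0.png

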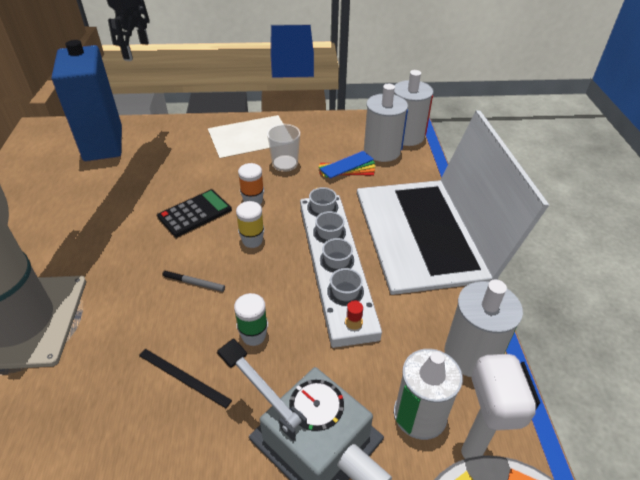

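```bash
python3 - <<'E'
import cv2
a=cv2.imread("pics/top0.png")
def crop(x0,y0,w,h,s,n):
    c=cv2.resize(a[y0:y0+h,x0:x0+w],None,fx=s,fy=s,interpolation=cv2.INTER_CUBIC)
    for i in range(0,w,10):
        cv2.line(c,(i*s,0),(i*s,6 if (x0+i)%50 else 16),(0,0,255),1)
        if (x0+i)%50==0: cv2.putText(c,str(x0+i),(i*s,28),0,.4,(0,0,255))
    for i in range(0,h,10):
        cv2.line(c,(0,i*s),(6 if (y0+i)%50 else 16,i*s),(0,0,255),1)
        if (y0+i)%50==0: cv2.putText(c,str(y0+i),(18,i*s),0,.4,(0,0,255))
    cv2.imwrite(n,c)
crop(160,180,260,150,3,"pics/c1.png"); crop(370,180,180,150,4,"pics/c2.png")
E
```

```text
(no output)
```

View pics/c1.png

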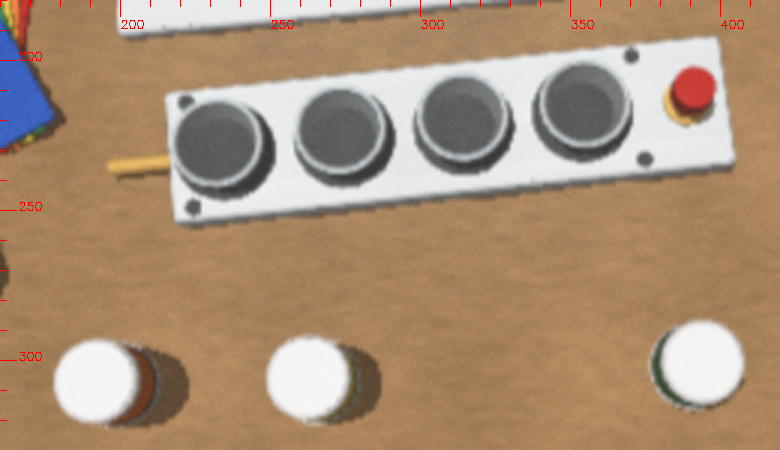

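View pics/c2.png

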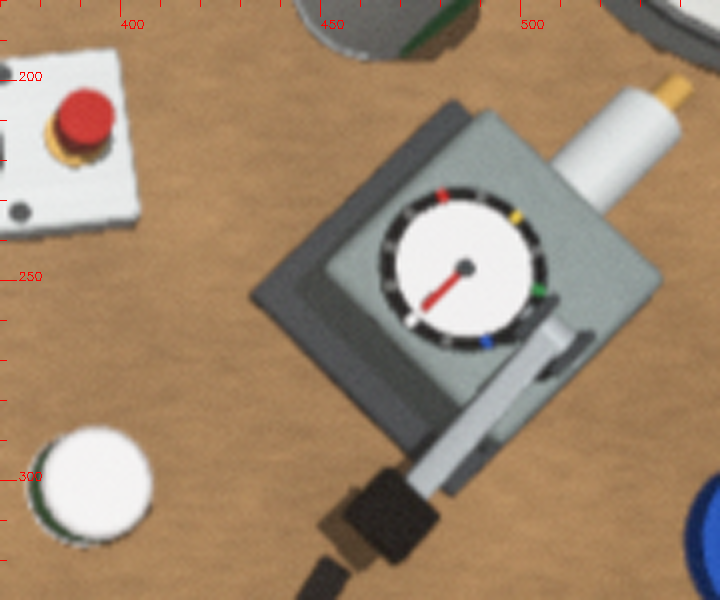

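```bash
cat > h.py <<'E'
import numpy as np
from cell import ctrl
np.set_printoptions(precision=1,suppress=True)
def P(u,v,z,cam="top"):
    c=ctrl.camera_params(cam);E=np.array(c["extrinsics"]);R,t=E[:3,:3],E[:3,3]
    d=R.T@[(u-c["cx"])/c["fx"],(v-c["cy"])/c["fy"],1];o=-R.T@t
    return o+d*(z-o[2])/d[2]
def proj(p,cam):
    c=ctrl.camera_params(cam);E=np.array(c["extrinsics"]);q=E[:3,:3]@p+E[:3,3]
    return np.array([c["fx"]*q[0]/q[2]+c["cx"],c["fy"]*q[1]/q[2]+c["cy"]])
E
python3 - <<'E'
from h import *
for n,u,v,z in [("pa",232.7,227.7,64),("pb",273.7,223.3,64),("pc",314,219,64),("pd",354.7,214.3,64),("vent",391.3,209,79),("orange",192.3,307,95),("yellow",262.7,306,95),("green",394,301,95),("pad",467.8,309,146),("dial",486,247,84)]:
    p=P(u,v,z);print(n,p,np.hypot(*p[:2]),proj(p,"side"))
E
```

```text
pa [596.4 266.4  64. ] 653.1556740770109 [320.7 196.6]
pb [605.7 182.5  64. ] 632.6239886729662 [327.5 221.6]
pc [614.9  99.6  64. ] 622.9569819979233 [335. 249.]
pd [625.   15.5  64. ] 625.2298373147729 [343.9 280.1]
vent [632.8 -58.4  79. ] 635.4361909848102 [352.5 305.6]
orange [433.9 332.4  95. ] 546.6103509605039 [248.2 170. ]
yellow [435.9 196.9  95. ] 478.3573220966943 [246.8 208.9]
green [445.7 -56.7  95. ] 449.2803380298613 [246.9 303.9]
pad [ 428.5 -184.1  146. ] 466.35744993968564 [229.1 349.9]
dial [ 553.6 -245.4   84. ] 605.5496141203761 [314.1 403.2]
```

Request:
jog_arm:
  increments: [8.5, -3.4, -2.2, 0, 0, 0, 7.5, 8.5, -6.8, -4.4, 0, 0, 0, 15, 8.5, -10.2, -6.6, 0, 0, 0, 22.5, 8.5, -13.6, -8.8, 0, 0, 0, 30, 8.5, -17, -11, 0, 0, 0, 37.5, 8.5, -20.4, -13.2, 0, 0, 0, 45, 8.5, -23.8, -15.4, 0, 0, 0, 52.5, 8.5, -27.2, -17.6, 0, 0, 0, 60, 8.5, -30.6, -19.8, 0, 0, 0, 68, 8.5, -33.7, -22, 0, 0, 0, 75.6, 8.5, -33.7, -22, 0, 0, 0, 75.6, 8.5, -33.7, -22, 0, 0, 0, 75.6]

```text
clock: 1.3
eef_pos: [433.7, 331.8, 231.0]
tool_rot: [-3.141, 0.0, 1.569]
force: [-0.8, 0.4, 0.1]
width: 84.8
gripper_force: 0.0
```

```bash
python3 - <<'E'
from h import *
import cv2
s=ctrl.read_state();print(s["eef_pos"],s["tool_rot"]*57.296,s["clock"])
im=ctrl.get_image("wrist");p=ctrl.camera_params("wrist");cv2.imwrite("pics/w1.png",im[:,:,::-1])
for n,q in dict(orange=[433.9,332.4,95],yellow=[435.9,196.9,95],pa=[596.4,266.4,64],pb=[605.7,182.5,64]).items(): print(n,proj(q,"wrist"))
E
```

```text
[433.7 331.8 231. ] [-180.     0.    89.9] 1.3
orange [315.8 232. ]
yellow [318.  400.8]
pa [517.2 302.5]
pb [515.  392.7]
```

View pics/w1.png

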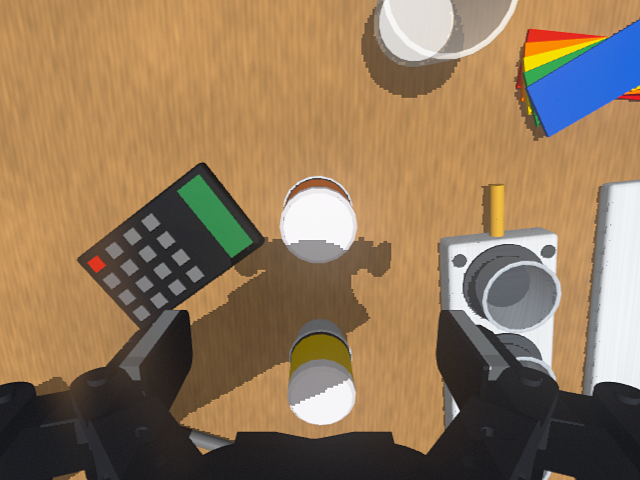

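Request:
jog_arm:
  increments: [8.5, 0.3, 0.2, 4, 0, 0, 0, 8.5, 0.3, 0.2, 8, 0, 0, 0, 8.5, 0.3, 0.2, 12, 0, 0, 0, 8.5, 0.3, 0.2, 15.5, 0, 0, 0, 8.5, 0.3, 0.2, 18.3, 0, 0, 0, 8.5, 0.3, 0.2, 18.3, 0, 0, 0, 4, 0.3, 0.2, 18.3, 0, 0, 0, 4, 0.3, 0.2, 18.3, 0, 0, 0, 4, 0.3, 0.2, 18.3, 0, 0, 0, 4, 0.3, 0.2, 18.3, 0, 0, 0, 4, 0.3, 0.2, 18.3, 0, 0, 0, 4, 0.3, 0.2, 18.3, 0, 0, 0]

```text
clock: 2.55
eef_pos: [436.4, 336.7, 50.2]
tool_rot: [3.139, -0.003, 1.571]
force: [-0.4, 0.5, 7.5]
width: 52.4
gripper_force: 63.2
```

Request:
jog_arm:
  increments: [4, 0, 0, -3, 0, 0, 0, 4, 0, 0, -7, 0, 0, 0, 4, 0, 0, -11, 0, 0, 0, 4, 0, 2, -14, 0, 0, 0, 4, -2, 5, -16, 0, 0, 0, 4, -3.5, 8, -16, 0, 0, 0, 4, -5, 11, -16, 0, 0, 0, 4, -6, 14, -16, 0, 0, 0, 4, -6.7, 16.3, -16, 0, 0, 0, 4, -6.7, 16.3, -16, 0, 0, 0, 4, -6.7, 16.3, -16, 0, 0, 0, 4, -6.7, 16.3, -16, 0, 0, 0]

```text
clock: 3.75
eef_pos: [597.0, 269.3, 208.2]
tool_rot: [-3.14, -0.001, 1.571]
force: [-0.3, -0.8, -2.6]
width: 52.8
gripper_force: 64.0
```

```bash
cat >> h.py <<'E'
import cv2
def snap(cams="wrist side top",tag="a",view=True):
    s=ctrl.read_state();print(s["clock"],s["eef_pos"],s["tool_rot"]*57.3,s["force"],s["width"],s["gripper_force"])
    ims=[]
    for c in cams.split():
        im=ctrl.get_image(c)[:,:,::-1];cv2.imwrite(f"pics/{c}_{tag}.png",im);ims.append(im)
    return ims
E
python3 - <<'E'
from h import *
w,s,t=snap(tag="b")
a=s[120:400,150:450]; b=t[170:380,150:450]
c=np.vstack([cv2.resize(w,(480,360)),]);
r=np.hstack([cv2.resize(w[:,160:560],(400,480)),cv2.resize(s[130:290,200:400],(400,320)).copy() if 0 else cv2.resize(s[100:340,200:400],(400,480))])
cv2.imwrite("pics/v1.png",r)
print(proj([599,269,64],"wrist"),proj([599,269,64],"side"))
E
```

```text
3.75 [597.  269.3 208.2] [-179.9   -0.    90. ] [-0.3 -0.8 -2.6] 52.8028671049647 64.04050223529339
[316.3 228.7] [321.8 195.8]
```

View pics/v1.png

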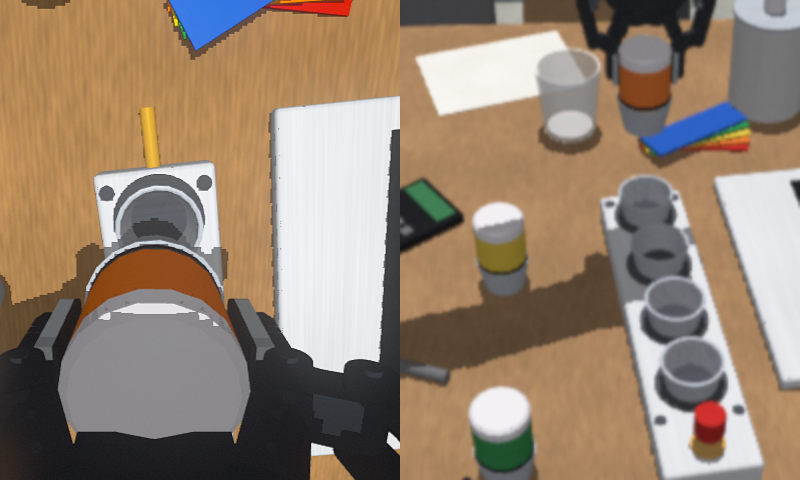

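Request:
jog_arm:
  increments: [4, 0.1, 0.25, 0, 0, 0, 0, 4, 0.1, 0.25, 3, 0, 0, 0, 4, 0.1, 0.25, 6, 0, 0, 0, 4, 0.1, 0.25, 8, 0, 0, 0, 4, 0.1, 0.25, 9.2, 0, 0, 0, 4, 0.1, 0.25, 10, 0, 0, 0, 4, 0.1, 0.25, 10.8, 0, 0, 0, 4, 0.1, 0.25, 11.4, 0, 0, 0, 4, 0.1, 0.25, 11.9, 0, 0, 0, 4, 0.1, 0.25, 12.2, 0, 0, 0, 4, 0.1, 0.25, 12.2, 0, 0, 0]

```text
clock: 5.0
eef_pos: [600.5, 270.3, 86.2]
tool_rot: [-3.141, -0.001, 1.571]
force: [-0.6, 2.2, -2.2]
width: 52.7
gripper_force: 63.4
```

Request:
jog_arm:
  increments: [4, 0, 0, 0.15, 0, 0, 0, 4, 0, 0, 0.3, 0, 0, 0, 4, 0, 0, 0.45, 0, 0, 0, 4, 0, 0, 0.6, 0, 0, 0, 4, 0, 0, 0.6, 0, 0, 0]

```text
clock: 5.5
eef_pos: [600.5, 270.8, 83.7]
tool_rot: [-3.141, -0.003, 1.571]
force: [-8.9, 2.2, 19.2]
width: 52.7
gripper_force: 65.9
```

Request:
jog_arm:
  increments: [8.5, 0, 0, -0.3, 0, 0, 0, 8.5, 0, 0, -0.3, 0, 0, 0, 8.5, 0, 0, -0.3, 0, 0, 0, 8.5, 0, 0, -0.3, 0, 0, 0, 8.5, 0, 0, -3, 0, 0, 0, 8.5, 0, 0, -7, 0, 0, 0, 8.5, 0, 0, -11, 0, 0, 0, 8.5, 0, -3, -13.5, 0, 0, 0, 8.5, -2, -7, -14.5, 0, 0, 0, 8.5, -4, -11, -14.5, 0, 0, 0, 8.5, -6, -14, -14.5, 0, 0, 0, 8.5, -7.1, -16.2, -14.5, 0, 0, 0, 8.5, -7.1, -16.2, -14.5, 0, 0, 0, 8.5, -7.1, -16.2, -14.5, 0, 0, 0]

```text
clock: 6.9
eef_pos: [439.5, 198.6, 225.6]
tool_rot: [3.14, -0.001, 1.57]
force: [0.4, -0.0, -0.2]
width: 84.7
gripper_force: 0.0
```

```bash
python3 - <<'E'
from h import *
w,s,t=snap(tag="c")
r=np.hstack([cv2.resize(w[:,160:560],(400,480)),cv2.resize(s[100:340,200:400],(400,480))])
cv2.imwrite("pics/v2.png",r)
print(proj([438,199.5,95],"wrist"),proj([608.5,185,64],"wrist"))
E
```

```text
6.9 [439.5 198.6 225.6] [179.9  -0.   90. ] [ 0.4 -0.  -0.2] 84.71382617205866 0.0
[310.6 232.4] [535.6 241. ]
```

View pics/v2.png

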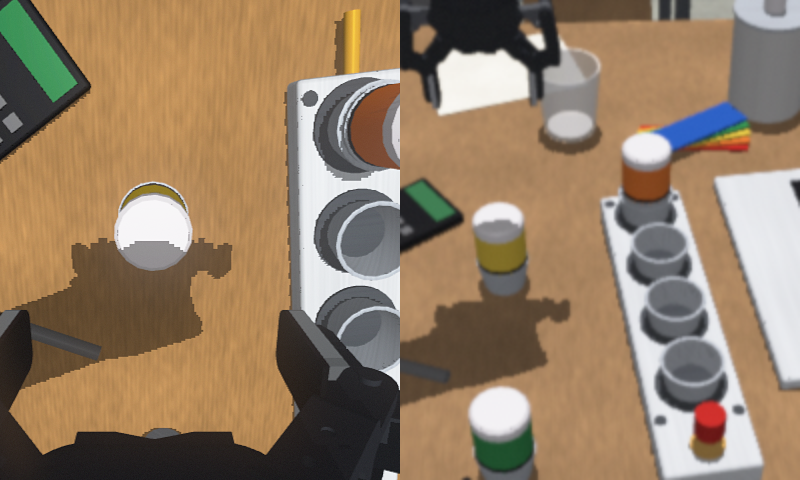

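Request:
jog_arm:
  increments: [8.5, 0.1, 0, 4, 0, 0, 0, 8.5, 0.1, 0, 8, 0, 0, 0, 8.5, 0.1, 0, 12, 0, 0, 0, 8.5, 0.1, 0, 15.5, 0, 0, 0, 8.5, 0.1, 0, 17.6, 0, 0, 0, 8.5, 0.1, 0, 17.6, 0, 0, 0, 4, 0.1, 0, 17.6, 0, 0, 0, 4, 0.1, 0, 17.6, 0, 0, 0, 4, 0.1, 0, 17.6, 0, 0, 0, 4, 0.1, 0, 17.6, 0, 0, 0, 4, 0.1, 0, 17.6, 0, 0, 0, 4, 0.1, 0, 17.6, 0, 0, 0]

```text
clock: 8.25
eef_pos: [439.9, 200.0, 50.6]
tool_rot: [3.139, -0.001, 1.57]
force: [-0.9, 0.3, 6.7]
width: 52.7
gripper_force: 63.1
```

```bash
python3 - <<'E'
from h import *
print(proj([600,270.5,129],"side"),proj([600,270.5,135],"side"))
a=cv2.imread("pics/side_c.png")[150:230,290:350];cv2.imwrite("pics/o.png",a)
w=(a.min(2)>185).astype('uint8');n,l,st,ce=cv2.connectedComponentsWithStats(w);print(st,ce)
E
```

```text
[322.6 172.3] [322.6 170.1]
[[   0    0   60   80 4091]
 [   0    7    6   10   45]
 [  21   16   24   16  287]
 [  46   45    3    2    5]
 [  11   48   16   32  230]
 [  46   49   14   31  142]] [[29.4 38.6]
 [ 2.  11.5]
 [32.8 23.6]
 [47.2 45.4]
 [18.3 65.8]
 [52.2 64.2]]
```

Request:
jog_arm:
  increments: [4, 0, 0, -3, 0, 0, 0, 4, 0, 0, -7, 0, 0, 0, 4, 0, 0, -11, 0, 0, 0, 4, 0, 2, -14, 0, 0, 0, 4, -0.4, 5, -16, 0, 0, 0, 4, -0.8, 8, -16, 0, 0, 0, 4, -1, 11, -16, 0, 0, 0, 4, -1.2, 14, -16, 0, 0, 0, 4, -1.4, 16.9, -16, 0, 0, 0, 4, -1.4, 16.9, -16, 0, 0, 0, 4, -1.4, 16.9, -16, 0, 0, 0, 4, -1.4, 16.9, -13, 0, 0, 0, 4, -1.4, 16.9, -10, 0, 0, 0, 4, -1.4, 16.9, -8, 0, 0, 0, 4, -1.4, 16.9, -7, 0, 0, 0, 4, -1.4, 16.9, -7, 0, 0, 0]

```text
clock: 9.85
eef_pos: [606.0, 185.7, 118.2]
tool_rot: [-3.138, 0.001, 1.571]
force: [-0.8, -0.5, -2.2]
width: 53.2
gripper_force: 64.3
```

Request:
jog_arm:
  increments: [4, 0, 0.3, 0, 0, 0, 0, 4, 0, 0.3, 0.6, 0, 0, 0, 4, 0, 0.3, 1.2, 0, 0, 0, 4, 0, 0.3, 1.8, 0, 0, 0, 4, 0, 0.3, 2.4, 0, 0, 0, 4, 0, 0.3, 2.8, 0, 0, 0, 4, 0, 0.3, 3.1, 0, 0, 0, 4, 0, 0.3, 3.4, 0, 0, 0, 4, 0, 0.3, 3.6, 0, 0, 0, 4, 0, 0.3, 3.6, 0, 0, 0]

```text
clock: 10.85
eef_pos: [610.6, 186.3, 84.4]
tool_rot: [-3.141, -0.002, 1.571]
force: [-3.4, 0.8, 6.4]
width: 52.7
gripper_force: 65.2
```

Request:
jog_arm:
  increments: [4, 0, 0, 0.2, 0, 0, 0, 4, 0, 0, 0.3, 0, 0, 0, 4, 0, 0, 0.3, 0, 0, 0]

```text
clock: 11.15
eef_pos: [610.6, 186.3, 84.1]
tool_rot: [-3.142, -0.003, 1.571]
force: [-10.0, 0.5, 24.2]
width: 52.6
gripper_force: 66.7
```

Request:
jog_arm:
  increments: [8.5, 0, 0, -0.3, 0, 0, 0, 8.5, 0, 0, -0.3, 0, 0, 0, 8.5, 0, 0, -0.3, 0, 0, 0, 8.5, 0, 0, -0.3, 0, 0, 0, 8.5, 0, 0, -3, 0, 0, 0, 8.5, 0, 0, -7, 0, 0, 0, 8.5, 0, 0, -11, 0, 0, 0, 8.5, -2, -2, -14, 0, 0, 0, 8.5, -6, -4, -14.5, 0, 0, 0, 8.5, -10, -7, -14.5, 0, 0, 0, 8.5, -14, -10, -14.5, 0, 0, 0, 8.5, -18, -13, -14.5, 0, 0, 0, 8.5, -22, -15, -14.5, 0, 0, 0, 8.5, -24.1, -16.2, -14.5, 0, 0, 0, 8.5, -24.1, -16.2, -14.5, 0, 0, 0, 8.5, -24.1, -16.2, -14.5, 0, 0, 0, 8.5, -24.1, -16.2, -14.5, 0, 0, 0]

```text
clock: 12.85
eef_pos: [449.6, -54.4, 225.2]
tool_rot: [3.141, -0.0, 1.572]
force: [0.4, 0.4, 0.4]
width: 85.1
gripper_force: 0.0
```

```bash
python3 - <<'E'
from h import *
w,s,t=snap(tag="d")
r=np.hstack([cv2.resize(w[:,160:560],(400,480)),cv2.resize(s[120:360,200:400],(400,480))])
cv2.imwrite("pics/v3.png",r)
print(proj([448,-54,95],"wrist"),proj([618.5,101.5,64],"wrist"))
E
```

```text
12.85 [449.6 -54.4 225.2] [180.   -0.   90.1] [0.4 0.4 0.4] 85.07793976671805 0.0
[312.1 232.4] [575.9 -11.8]
```

View pics/v3.png

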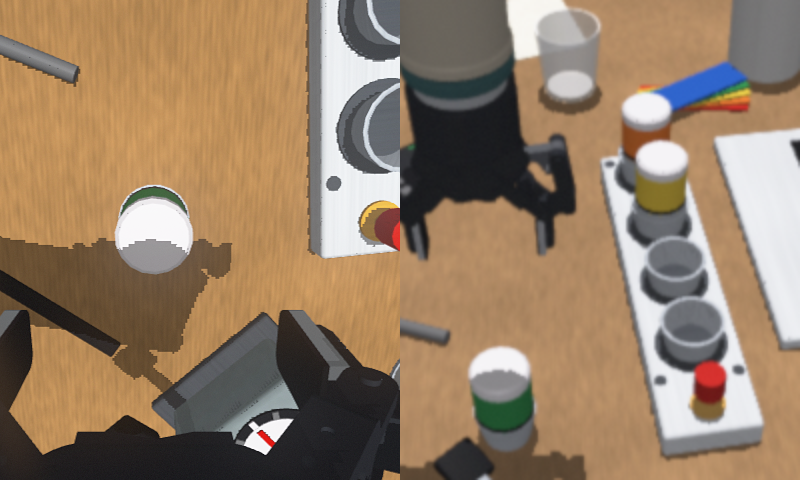

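Request:
jog_arm:
  increments: [8.5, -0.1, 0, 4, 0, 0, 0, 8.5, -0.1, 0, 8, 0, 0, 0, 8.5, -0.1, 0, 12, 0, 0, 0, 8.5, -0.1, 0, 15.5, 0, 0, 0, 8.5, -0.1, 0, 17.6, 0, 0, 0, 8.5, -0.1, 0, 17.6, 0, 0, 0, 4, -0.1, 0, 17.6, 0, 0, 0, 4, -0.1, 0, 17.6, 0, 0, 0, 4, -0.1, 0, 17.6, 0, 0, 0, 4, -0.1, 0, 17.6, 0, 0, 0, 4, -0.1, 0, 17.6, 0, 0, 0, 4, -0.1, 0, 17.6, 0, 0, 0]

```text
clock: 14.2
eef_pos: [449.8, -56.4, 50.7]
tool_rot: [3.139, 0.0, 1.571]
force: [-1.0, 0.4, 7.4]
width: 53.1
gripper_force: 63.0
```

Request:
jog_arm:
  increments: [4, 0, 0, -3, 0, 0, 0, 4, 0, 0, -7, 0, 0, 0, 4, 0, 0, -11, 0, 0, 0, 4, 1, 2, -14, 0, 0, 0, 4, 4, 5, -16, 0, 0, 0, 4, 7, 8, -16, 0, 0, 0, 4, 10, 11, -16, 0, 0, 0, 4, 13, 14, -16, 0, 0, 0, 4, 15.8, 17, -16, 0, 0, 0, 4, 15.8, 17, -16, 0, 0, 0, 4, 15.8, 17, -16, 0, 0, 0, 4, 15.8, 17, -13, 0, 0, 0, 4, 15.8, 17, -10, 0, 0, 0, 4, 15.8, 17, -8, 0, 0, 0, 4, 15.8, 17, -7, 0, 0, 0, 4, 15.8, 17, -7, 0, 0, 0]

```text
clock: 15.8
eef_pos: [617.4, 100.3, 118.5]
tool_rot: [-3.139, 0.001, 1.569]
force: [-0.7, 0.4, -1.5]
width: 53.0
gripper_force: 64.2
```

Request:
jog_arm:
  increments: [4, 0.1, 0.15, 0, 0, 0, 0, 4, 0.1, 0.15, 0.6, 0, 0, 0, 4, 0.1, 0.15, 1.2, 0, 0, 0, 4, 0.1, 0.15, 1.8, 0, 0, 0, 4, 0.1, 0.15, 2.4, 0, 0, 0, 4, 0.1, 0.15, 2.8, 0, 0, 0, 4, 0.1, 0.15, 3.1, 0, 0, 0, 4, 0.1, 0.15, 3.4, 0, 0, 0, 4, 0.1, 0.15, 3.6, 0, 0, 0, 4, 0.1, 0.15, 3.7, 0, 0, 0, 4, 0.1, 0.15, 3.7, 0, 0, 0]

```text
clock: 16.9
eef_pos: [619.7, 101.1, 84.4]
tool_rot: [-3.14, 0.0, 1.57]
force: [-6.3, -3.6, 15.6]
width: 52.5
gripper_force: 66.0
```

Request:
jog_arm:
  increments: [8.5, 0, 0, -0.3, 0, 0, 0, 8.5, 0, 0, -0.3, 0, 0, 0, 8.5, 0, 0, -0.3, 0, 0, 0, 8.5, 0, 0, -0.3, 0, 0, 0, 8.5, 0, 0, -3, 0, 0, 0, 8.5, 0, 0, -7, 0, 0, 0, 8.5, 0, 0, -10, 0, 0, 0, 4, -3, 0.4, -10, 0, 0, 0, 0, -7, 1, -10, 0, 0, 0, 0, -11, 1.4, -10, 0, 0, 0, 0, -15, 1.8, -10, 0, 0, 0, 0, -15.8, 1.8, -10, 0, 0, 0, 0, -15.8, 1.8, -10, 0, 0, 0, 0, -15.8, 1.8, -7, 0, 0, 0, 0, -15.8, 1.8, -4, 0, 0, 0, 0, -15.8, 1.8, -2, 0, 0, 0, 0, -15.8, 1.8, -1.2, 0, 0, 0, 0, -15.8, 1.8, -1.2, 0, 0, 0]

```text
clock: 18.7
eef_pos: [637.7, -53.6, 93.1]
tool_rot: [-3.139, -0.001, 1.572]
force: [-0.9, 0.0, 0.1]
width: -0.1
gripper_force: 0.0
```

```bash
python3 - <<'E'
from h import *
w,s,t=snap(tag="e")
r=np.hstack([cv2.resize(w[:,160:560],(400,480)),cv2.resize(s[150:390,200:400],(400,480))])
cv2.imwrite("pics/v4.png",r)
E
```

```text
18.7 [637.7 -53.6  93.1] [-179.9   -0.1   90.1] [-0.9  0.   0.1] -0.14131181879997934 0.0
```

View pics/v4.png

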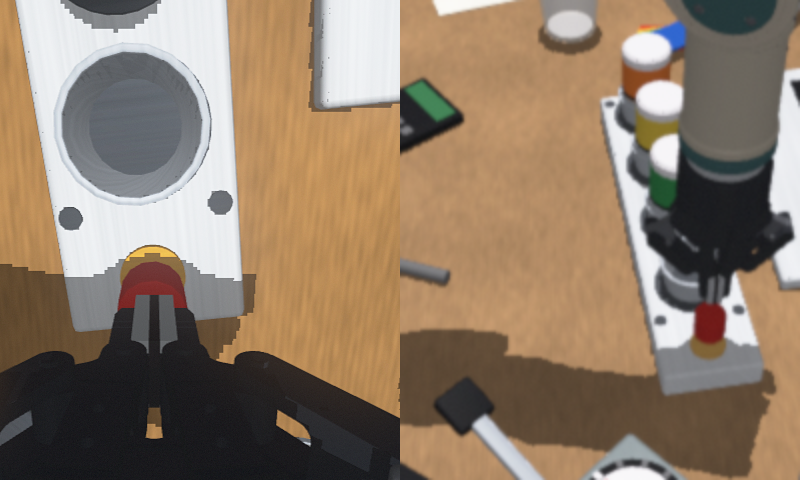

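Request:
jog_arm:
  increments: [0, -0.35, 0, 0.8, 0, 0, 0, 0, -0.35, 0, 1.4, 0, 0, 0, 0, -0.35, 0, 1.8, 0, 0, 0, 0, -0.35, 0, 2.2, 0, 0, 0, 0, -0.35, 0, 2.6, 0, 0, 0, 0, -0.35, 0, 2.9, 0, 0, 0, 0, -0.35, 0, 3.1, 0, 0, 0, 0, -0.35, 0, 3.3, 0, 0, 0, 0, -0.35, 0, 3.3, 0, 0, 0]

```text
clock: 19.75
eef_pos: [638.2, -59.4, 63.0]
tool_rot: [3.141, -0.0, 1.57]
force: [-5.2, -0.1, 15.5]
width: -0.2
gripper_force: 7.9
```

Request:
jog_arm:
  increments: [0, 0, 0, 0.15, 0, 0, 0, 0, 0, 0, 0.15, 0, 0, 0]

```text
clock: 19.95
eef_pos: [638.3, -59.4, 62.9]
tool_rot: [3.141, -0.001, 1.57]
force: [-8.3, 0.1, 24.1]
width: -0.2
gripper_force: 12.5
```

Request:
jog_arm:
  increments: [0, 0, 0, -4, 0, 0, 0, 0, 0, 0, -8, 0, 0, 0, 0, 0, 0, -12, 0, 0, 0, 0, -2, -3.5, -12, 0, 0, 0, 0, -4.5, -7.5, -12, 0, 0, 0, 0, -7, -11.5, -12, 0, 0, 0, 0, -9.5, -15.5, -12, 0, 0, 0, 0, -11.5, -19, -12, 0, 0, 0, 0, -12.3, -20.9, -12, 0, 0, 0, 0, -12.3, -20.9, -12, 0, 0, 0, 0, -12.3, -20.9, -11, 0, 0, 0, 0, -12.3, -20.9, -10, 0, 0, 0, 0, -12.3, -20.9, -10, 0, 0, 0, 0, -12.3, -20.9, -10, 0, 0, 0]

```text
clock: 21.35
eef_pos: [429.6, -181.4, 159.0]
tool_rot: [-3.14, -0.0, 1.572]
force: [-0.1, -0.3, -0.2]
width: 0.1
gripper_force: 0.0
```

```bash
python3 - <<'E'
from h import *
w,s,t=snap(tag="f")
r=np.hstack([cv2.resize(w[180:,160:560],(400,300)),cv2.resize(s[270:420,180:380],(400,300))])
r2=np.hstack([cv2.resize(s[130:330,280:400],(180,300)),cv2.resize(t[170:370,380:580],(300,300)),cv2.resize(t[170:370,180:400],(320,300))])
cv2.imwrite("pics/v5.png",np.vstack([r,r2]))
E
```

```text
21.35 [ 429.6 -181.4  159. ] [-179.9   -0.    90.1] [-0.1 -0.3 -0.2] 0.139578384892899 0.0
```

View pics/v5.png

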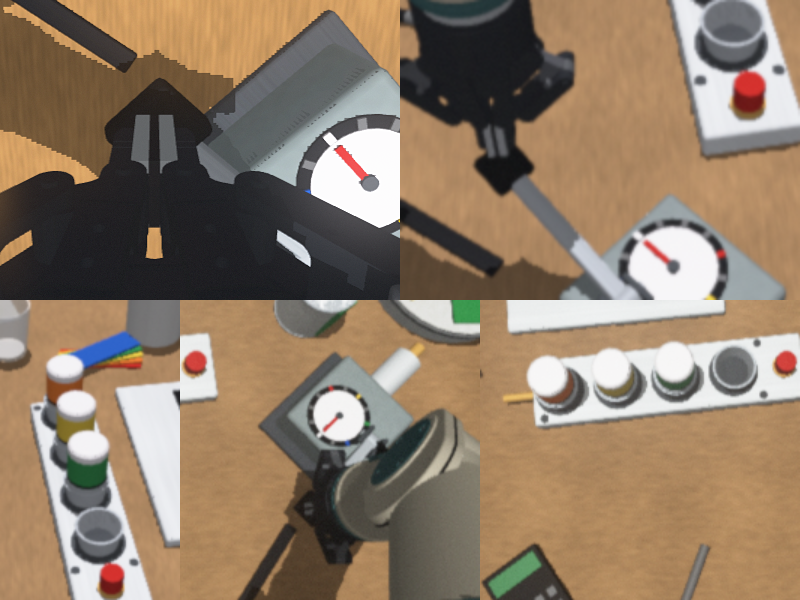

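Request:
jog_arm:
  increments: [0, 0, 0, 1.2, 0, 0, 0, 0, 0, 0, 2.2, 0, 0, 0, 0, 0, 0, 3.2, 0, 0, 0, 0, 0, 0, 4.2, 0, 0, 0, 0, 0, 0, 5.2, 0, 0, 0, 0, 0, 0, 6, 0, 0, 0, 0, 0, 0, 6.6, 0, 0, 0, 0, 0, 0, 7.2, 0, 0, 0, 0, 0, 0, 7.2, 0, 0, 0, 0, 0, 0, 7.2, 0, 0, 0]

```text
clock: 22.5
eef_pos: [428.6, -181.2, 87.4]
tool_rot: [-3.14, -0.002, 1.571]
force: [-2.4, 2.7, 6.3]
width: -0.1
gripper_force: 3.5
```

```bash
python3 - <<'E'
from h import *
w,s,t=snap(tag="g")
cv2.imwrite("pics/v6.png",np.hstack([cv2.resize(s[270:420,180:380],(400,300)),cv2.resize(t[170:370,380:580],(300,300))]))
E
```

```text
22.5 [ 428.6 -181.2   87.4] [-179.9   -0.1   90. ] [-2.4  2.7  6.3] -0.12403347112518572 3.505538917794837
```

View pics/v6.png

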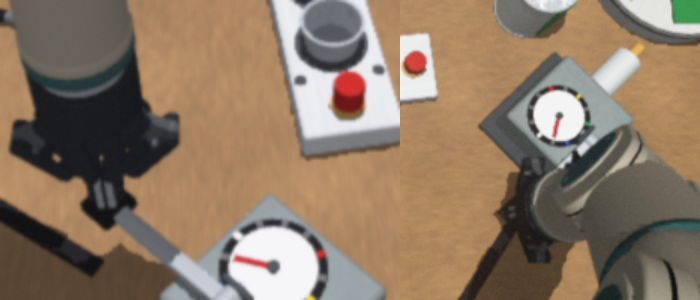

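Request:
jog_arm:
  increments: [0, 0, 0, -1.5, 0, 0, 0, 0, 0, 0, -3, 0, 0, 0, 0, 0, 0, -4.5, 0, 0, 0, 0, 0, 0, -6, 0, 0, 0, 0, 0, 0, -7.2, 0, 0, 0, 0, 0, 0, -7.2, 0, 0, 0, 0, 0, 0, -7.2, 0, 0, 0, 0, 0, 0, -7.2, 0, 0, 0, 0, 0, 0, -5.5, 0, 0, 0, 0, 0, 0, -4.3, 0, 0, 0, 0, 0, 0, -3.1, 0, 0, 0, 0, 0, 0, -2, 0, 0, 0, 0, 0, 0, -1, 0, 0, 0, 0, 0, 0, 0, 0, 0, 0, 0, 0, 0, 0, 0, 0, 0, 0, 0, 0, 0, 0, 0, 0]

```text
clock: 24.25
eef_pos: [428.0, -180.9, 87.0]
tool_rot: [-3.139, -0.002, 1.57]
force: [-1.5, 2.8, 7.2]
width: -0.0
gripper_force: 3.4
```

```bash
python3 - <<'E'
from h import *
s,=snap("side",tag="h")
# red pointer angle about dial centre, from side picture rectified to dial plane
def ang(im):
    r=im.astype(int); ys,xs=np.nonzero((r[:,:,2]>130)&(r[:,:,1]<90)&(r[:,:,0]<90))
    c=proj([556,-245,84],"side"); pts=np.array([P(x,y,84,"side")[:2] for x,y in zip(xs,ys) if np.hypot(x-c[0],y-c[1])<25])
    d=pts-[556,-245]; d=d[np.hypot(*d.T)<27]; m=d.mean(0); return len(d),m,np.degrees(np.arctan2(m[1],m[0]))
for k in "f","g","h": print(k,ang(cv2.imread(f"pics/side_{k}.png")))
E
```

```text
24.25 [ 428.  -180.9   87. ] [-179.8   -0.1   90. ] [-1.5  2.8  7.2] -0.03524430433566967 3.419847859011842
f (26, array([-11. ,  12.3]), np.float64(131.6318372846284))
g (26, array([-14.5,   4.7]), np.float64(162.1991823685447))
h (29, array([-14.8,  -3.8]), np.float64(-165.71869969435207))
```

Request:
jog_arm:
  increments: [0, 0, 0, -1.5, 0, 0, 0, 0, 0, 0, -3, 0, 0, 0, 0, 0, 0, -4.5, 0, 0, 0, 0, 0, 0, -6, 0, 0, 0, 0, 0, 0, -7.2, 0, 0, 0, 0, 0, 0, -7.2, 0, 0, 0, 0, 0, 0, -7.2, 0, 0, 0, 0, 0, 0, -7.2, 0, 0, 0, 0, 0, 0, -5.5, 0, 0, 0, 0, 0, 0, -4.3, 0, 0, 0, 0, 0, 0, -3.1, 0, 0, 0, 0, 0, 0, -2, 0, 0, 0, 0, 0, 0, -1, 0, 0, 0, 0, 0, 0, 0, 0, 0, 0, 0, 0, 0, 0, 0, 0, 0, 0, 0, 0, 0, 0, 0, 0]

```text
clock: 25.9
eef_pos: [427.9, -180.8, 87.0]
tool_rot: [-3.138, -0.003, 1.57]
force: [-1.6, 2.8, 6.3]
width: -0.2
gripper_force: 3.4
```

Request:
jog_arm:
  increments: [0, 0, 0, -1.5, 0, 0, 0, 0, 0, 0, -3, 0, 0, 0, 0, 0, 0, -4.5, 0, 0, 0, 0, 0, 0, -6, 0, 0, 0, 0, 0, 0, -7.2, 0, 0, 0, 0, 0, 0, -7.2, 0, 0, 0, 0, 0, 0, -7.2, 0, 0, 0, 0, 0, 0, -7.2, 0, 0, 0, 0, 0, 0, -5.5, 0, 0, 0, 0, 0, 0, -4.3, 0, 0, 0, 0, 0, 0, -3.1, 0, 0, 0, 0, 0, 0, -2, 0, 0, 0, 0, 0, 0, -1, 0, 0, 0, 0, 0, 0, 0, 0, 0, 0, 0, 0, 0, 0, 0, 0, 0, 0, 0, 0, 0, 0, 0, 0]

```text
clock: 27.5
eef_pos: [427.9, -180.8, 87.0]
tool_rot: [-3.138, -0.003, 1.57]
force: [-1.4, 2.9, 5.4]
width: 0.0
gripper_force: 3.4
```

```bash
cat >> h.py <<'E'
def ang(im):
    r=im.astype(int); ys,xs=np.nonzero((r[:,:,2]>130)&(r[:,:,1]<90)&(r[:,:,0]<90))
    c=proj([556,-245,84],"side"); pts=np.array([P(x,y,84,"side")[:2] for x,y in zip(xs,ys) if np.hypot(x-c[0],y-c[1])<25])
    d=pts-[556,-245]; d=d[np.hypot(*d.T)<27]; m=d.mean(0); return len(d),m,np.degrees(np.arctan2(m[1],m[0]))
E
python3 - <<'E'
from h import *
print(ang(snap("side",tag="i")[0]))
E
```

```text
27.5 [ 427.9 -180.8   87. ] [-179.8   -0.1   90. ] [-1.4  2.9  5.4] 0.0300696729947342 3.4331654561864866
(25, array([ -3.8, -15.8]), np.float64(-103.46293440330037))
```

Request:
jog_arm:
  increments: [0, 0, 0, -1.5, 0, 0, 0, 0, 0, 0, -3, 0, 0, 0, 0, 0, 0, -4.5, 0, 0, 0, 0, 0, 0, -6, 0, 0, 0, 0, 0, 0, -7.2, 0, 0, 0, 0, 0, 0, -7.2, 0, 0, 0, 0, 0, 0, -7.2, 0, 0, 0, 0, 0, 0, -7.2, 0, 0, 0, 0, 0, 0, -5.5, 0, 0, 0, 0, 0, 0, -4.3, 0, 0, 0, 0, 0, 0, -3.1, 0, 0, 0, 0, 0, 0, -2, 0, 0, 0, 0, 0, 0, -1, 0, 0, 0, 0, 0, 0, 0, 0, 0, 0, 0, 0, 0, 0, 0, 0, 0, 0, 0, 0, 0, 0, 0, 0]

```text
clock: 29.15
eef_pos: [427.9, -180.9, 87.0]
tool_rot: [-3.139, -0.003, 1.57]
force: [-1.9, 1.9, 6.3]
width: 0.4
gripper_force: 3.4
```

```bash
python3 - <<'E'
from h import *
print(ang(snap("side",tag="j")[0]))
E
```

```text
29.15 [ 427.9 -180.9   87. ] [-179.8   -0.1   90. ] [-1.9  1.9  6.3] 0.41027020419647126 3.4325508163430385
(28, array([  4.3, -14.5]), np.float64(-73.60468855973853))
```

Request:
jog_arm:
  increments: [0, 0, 0, -1.5, 0, 0, 0, 0, 0, 0, -3, 0, 0, 0, 0, 0, 0, -4.5, 0, 0, 0, 0, 0, 0, -6, 0, 0, 0, 0, 0, 0, -7.2, 0, 0, 0, 0, 0, 0, -7.2, 0, 0, 0, 0, 0, 0, -7.2, 0, 0, 0, 0, 0, 0, -7.2, 0, 0, 0, 0, 0, 0, -5.5, 0, 0, 0, 0, 0, 0, -4.3, 0, 0, 0, 0, 0, 0, -3.1, 0, 0, 0, 0, 0, 0, -2, 0, 0, 0, 0, 0, 0, -1, 0, 0, 0, 0, 0, 0, 0, 0, 0, 0, 0, 0, 0, 0, 0, 0, 0, 0, 0, 0, 0, 0, 0, 0]

```text
clock: 30.8
eef_pos: [427.9, -180.8, 87.0]
tool_rot: [-3.139, -0.003, 1.57]
force: [-1.9, 2.9, 6.7]
width: -0.1
gripper_force: 3.4
```

Request:
jog_arm:
  increments: [0, 0, 0, -1.5, 0, 0, 0, 0, 0, 0, -3, 0, 0, 0, 0, 0, 0, -4.5, 0, 0, 0, 0, 0, 0, -6, 0, 0, 0, 0, 0, 0, -8, 0, 0, 0, 0, 0, 0, -11, 0, 0, 0, 0, 0, 0, -11, 0, 0, 0, 0, 0, 0, -11, 0, 0, 0]

```text
clock: 31.6
eef_pos: [429.2, -181.8, 197.5]
tool_rot: [3.142, -0.0, 1.571]
force: [0.0, 0.0, -0.8]
width: -0.4
gripper_force: 0.0
```

```bash
python3 - <<'E'
from h import *
s,t=snap("side top",tag="k");print(ang(s))
cv2.imwrite("pics/v7.png",np.hstack([cv2.resize(s[120:420,180:380],(400,600)),cv2.resize(t[170:370,180:313],(400,600))]))
E
```

```text
31.6 [ 429.2 -181.8  197.5] [180.  -0.  90.] [ 0.   0.  -0.8] -0.44375198521469816 0.0
(30, array([ 10.7, -11.1]), np.float64(-46.107741374083474))
```

View pics/v7.png

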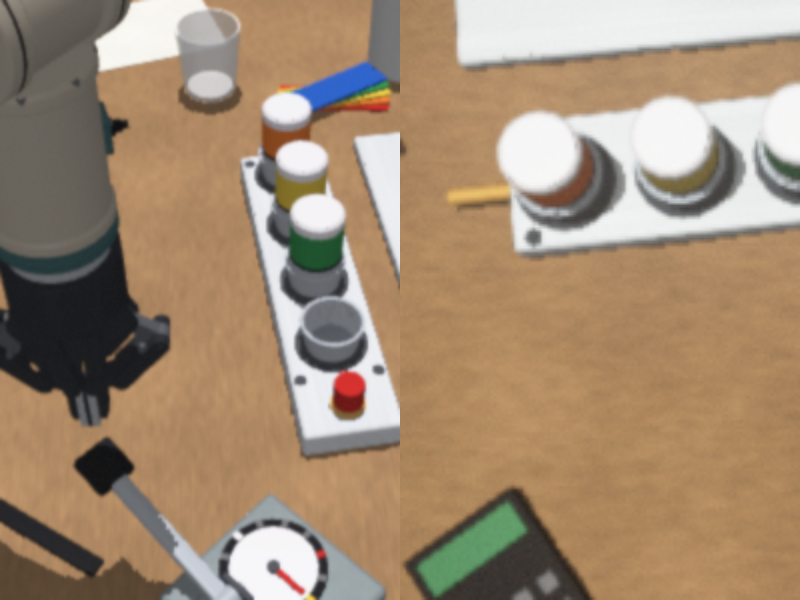

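Request:
jog_arm:
  increments: [6, 2.5, 4, 0, 0, 0, 0, 6, 5, 8, 0, 0, 0, 0, 6, 7.5, 12, 0, 0, 0, 0, 6, 10, 16, 0, 0, 0, 0, 6, 12, 20, 0, 0, 0, 0, 6, 12.3, 20.9, 0, 0, 0, 0, 6, 12.3, 20.9, 0, 0, 0, 0, 6, 12.3, 20.9, 4, 0, 0, 0, 6, 12.3, 20.9, 8, 0, 0, 0, 6, 12.3, 20.9, 11.5, 0, 0, 0, 6, 12.3, 20.9, 13.5, 0, 0, 0, 6, 12.3, 20.9, 15, 0, 0, 0, 6, 12.3, 20.9, 15.2, 0, 0, 0, 6, 12.3, 20.9, 15.2, 0, 0, 0, 2, 12.3, 20.9, 15.2, 0, 0, 0, 2, 12.3, 20.9, 15.2, 0, 0, 0, 2, 12.3, 20.9, 15.2, 0, 0, 0, 2, 12.3, 20.9, 15.2, 0, 0, 0, 2, 12.3, 20.9, 15.2, 0, 0, 0]

```text
clock: 33.6
eef_pos: [637.0, -59.2, 47.3]
tool_rot: [-3.14, -0.001, 1.57]
force: [-5.3, -0.3, 6.8]
width: 27.4
gripper_force: 58.6
```

Request:
jog_arm:
  increments: [2, 0, 0, -0.4, 0, 0, 0, 2, 0, 0, -0.8, 0, 0, 0, 2, 0, 0, -1.2, 0, 0, 0, 2, 0, 0, -1.5, 0, 0, 0, 2, 0, 0, -1.8, 0, 0, 0, 2, 0, 0, -2, 0, 0, 0, 2, 0, 0, -2, 0, 0, 0]

```text
clock: 34.3
eef_pos: [636.9, -59.2, 63.7]
tool_rot: [-3.138, 0.001, 1.57]
force: [-2.2, -2.1, -21.1]
width: 27.6
gripper_force: 61.9
```

Up stop reached (16.4 mm rise, 21 N). Relax, release, retreat, check.

Request:
jog_arm:
  increments: [2, 0, 0, 0.1, 0, 0, 0, 2, 0, 0, 0.1, 0, 0, 0, 6, 0, 0, 0.1, 0, 0, 0, 6, 0, 0, 0.1, 0, 0, 0, 6, 0, 0, 0.1, 0, 0, 0, 6, 0, 0, 0.1, 0, 0, 0, 6, 0, 0, -3, 0, 0, 0, 6, 0, 0, -7, 0, 0, 0, 6, 0, 0, -11, 0, 0, 0, 6, 0, -4, -13, 0, 0, 0, 6, 0, -8, -13, 0, 0, 0, 6, 0, -12, -13, 0, 0, 0, 6, 0, -15, -13, 0, 0, 0, 6, 0, -15, -13, 0, 0, 0, 6, 0, -15, -13, 0, 0, 0]

```text
clock: 35.8
eef_pos: [489.4, -59.0, 196.9]
tool_rot: [3.138, -0.0, 1.57]
force: [0.3, 0.2, 0.2]
width: 60.0
gripper_force: 0.0
```

```bash
python3 - <<'E'
from h import *
s,t=snap("side top",tag="l");print(ang(s))
cv2.imwrite("pics/v8.png",np.hstack([cv2.resize(s[120:420,230:430],(400,600)),cv2.resize(t[150:350,180:313],(400,600))]))
for k in "fkl":
    im=cv2.imread(f"pics/side_{k}.png").astype(int)[285:335,335:375]
    ys,xs=np.nonzero((im[:,:,2]>110)&(im[:,:,1]<70)&(im[:,:,0]<70));print(k,len(xs),xs.mean()+335,ys.min()+285,ys.max()+285)
im=cv2.imread("pics/side0.png").astype(int)[285:335,335:375]
ys,xs=np.nonzero((im[:,:,2]>110)&(im[:,:,1]<70)&(im[:,:,0]<70));print("0",len(xs),ys.min()+285,ys.max()+285)
E
```

```text
35.8 [489.4 -59.  196.9] [179.8  -0.   90. ] [0.3 0.2 0.2] 60.030274621874135 0.0
(30, array([ 10.7, -11.1]), np.float64(-46.107741374083474))
f 169 354.4260355029586 306 326
k 172 354.4244186046512 306 326
l 209 354.4401913875598 299 320
0 169 300 319
```

View pics/v8.png

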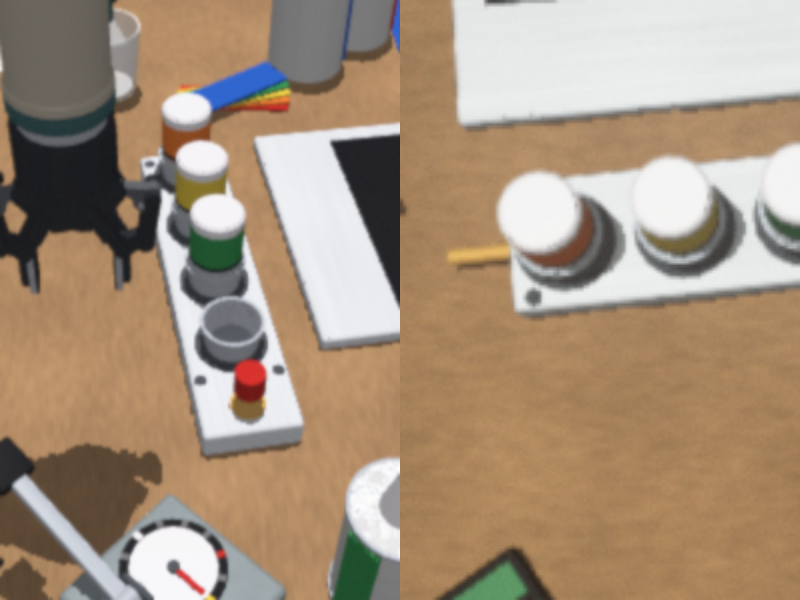

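The vent is back up at its starting height, all three cups are seated and upright, the lever is up, and the dial shows 6 strokes (yellow mark).

```bash
python3 -c "
from cell import ctrl
print(ctrl.finish_job())"
```

```text
the job is handed in; nothing more can be done
None
```

I handed the job in with the orange, yellow and green cups seated (no blue cup on the bench), the vent closed before pumping, six full strokes shown on the dial, and the vent pulled fully up again with the lever up and the tin and mixing cup untouched; no verdict came back.

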